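Hold a spice rack ledge against its back panel

TASK

Help fit the ledge of a spice rack: build a spacer column by setting the taller loose tin squarely on the tin that stands in front of the plywood panel, and then the flatter tin squarely on top of that. Then rest the wooden ledge flat on the column, middle over the tins and lip side away from the panel, and press its plain back edge flush against the panel with a gentle steady push of about 10 N, never ramming the panel to its stop. Finish while still holding it pressed like that, so that someone can screw it on; leave the other things on the counter alone.

Things in the scene. Friction and masses are not known exactly. Their poses are not given: they have to be found in the camera images.
- base_tin: closed aluminium tin, 60 (its x) x 70 (its y) x 35 mm high, already standing on the counter in front of the middle of the panel, a finger's width (about 25 mm) clear of it, its 60 mm side running along the panel. Origin: centre of its underside. About 0.4 kg.
- tall_tin: loose closed aluminium tin, 60 (x) x 70 (y) x 40 mm high, the taller of the two loose tins. Origin: centre of its underside. Flat lid on top. About 0.25 kg.
- flat_tin: loose closed aluminium tin, 60 (x) x 70 (y) x 25 mm high, the flatter of the two loose tins. Origin: centre of its underside. About 0.18 kg.
- ledge: pale wooden L-section ledge, about 0.32 kg: a flat board 180 (x) x 80 (y) x 20 mm thick, with an upright lip 15 mm thick along its whole -y long edge, rising to 56 mm above the underside. The plain +y long edge (20 mm high, 40 mm from the origin) is the back edge that goes against the panel. Origin: centre of the board's underside.
- ledge_lip (a point): middle of the top edge of the ledge's lip: 32.5 mm to the -y side of the ledge's origin and 56 mm above its underside; the lip can be pinched here from above across its 15 mm.
- panel_face (a point): point on the panel's front face: middle of its length, at counter level. x runs along the panel, +y into it (the direction to press), z up. The panel is an upright plywood board, 260 mm long, 14 mm thick, top edge 130 mm above the counter, in a fixed wooden stand; the point moves with the panel.
- stand: the fixed wooden stand that carries the panel, screwed down behind it, 300 mm long, its top 123 mm high, reaching 110 mm behind the panel face. Its origin and axes are those of point panel_face while the panel is not pushed back.
- panel (a joint): how far the panel has been pushed back into its foam pads, 0 to 0.022 m. It gives like a spring and springs back: 1.25 N for each mm, so 10 N is 8 mm; hard stop at 22 mm.
- jar: bystander: glass jar with a steel lid, 64 mm across, 110 mm high. Leave alone.
- mug: bystander: white mug, 76 mm across, 85 mm high. Leave alone.
- cutter: bystander: steel ring-shaped biscuit cutter, 54 mm across, 22 mm high, lying between the ledge and the loose tins. Leave alone.
- shaker: bystander: steel salt shaker, 40 mm across, 75 mm high. Leave alone.
- can: bystander: steel food can, 74 mm across, 100 mm high. Leave alone.

How it is judged:
By the outcome, as a careful person would: the job done as asked, in the order asked, and still so for the second after the job is handed in, while the arm keeps its last pose, push and grip.
It also fails if it takes over 72 s, if anything falls off the work surface, if the arm or the gripper's body presses on something with over 40 N, if the wrist force passes 120 N, or if a joint passes its speed limit or range.

ROBOT

A 6-joint arm with a two-finger parallel gripper is mounted at the origin on the work surface. World frame = base frame: x ahead of the robot, y to its left, z up, the work surface at z = 0. Lengths are in m, angles in rad, forces in N, time in s.
With the tool pointing down it reaches from about 0.325 to 0.775 m from the base axis. Payload 5.5 kg.
Tool frame: the origin (TCP) lies midway between the tips of the shut fingers; the grasp point (between the pads) lies 19 mm behind it; y points along the fingers, z is the direction in which the jaws open and shut, and the axes are right-handed (so a half turn about y gives the same grasp; the last joint's range is limited). The gripper opens to 88 mm and grips with 3 to 60 N. Pads are 20 mm wide; open, the fingers measure 115 mm over their backs; the gripper's body (75 mm by 178 mm) begins 61 mm behind the grasp point.
Start: joints at [-0.057, 0.091, 1.231, -0, 1.82, -0.057], TCP at [0.6, -0, 0.223] pointing down, gripper open.
Joint ranges: [-2.87, 2.87], [-0.86, 2.18], [0.17, 2.46], [-1.51, 4.65], [0.06, 2.69], [-2.65, 2.65]. Speed limits (rad/s): [2.57, 2.57, 3.01, 3.14, 3.14, 3.14].

INTERFACE

Orientations are given as a unit quaternion [w, x, y, z].
In Python, from cell import robot, cams, ticket, models gives the robot as it stands.
- The arm moves only by the tool play_rows, never from a script. Its argument "rows" is a list of rows, each a list of 5 numbers: the shift along the world's x, y, z in m, then the turn about the world's z in rad, then the closure, from 0 (fully open) to 1 (shut). A call has 1 to 5 rows; each row shifts and turns the commanded pose from where the row before left it; what a row does not reach is not made up. A row lasts 1/8 s, in which the tool goes at most 62.5 mm and 10.7 degrees, less where a joint would pass 70% of its speed; a pose out of reach is approached as far as the arm can. A call with a gripper value outside its range is refused whole. The fingers move at their own pace and stop on an object; "grip_force" is the grip in N (left out, the last holds). Time passes only in rows, so rows that do not move let the fingers close. It gives the time, the measured TCP pose, the force and the opening at its end, in the units of the state.
- robot.sense(): the state, without advancing time (a new reading comes with each control period).
- cams.grab_frame(name): name is "scene" or "side" or "wrist"; returns a dict with "color" (400x640x3 uint8, blue, green, red), "intrinsics" (3x3 intrinsics, pixels), "dist" ([k1, k2, p1, p2, k3] as OpenCV has them; the pictures are not rectified), "R" (3x3) and "t" (3): a world point X has camera coordinates R X + t. Camera axes: x right, y down, z forward; pixel columns grow to the right and rows downward; lengths in m; the calibration is good to about 2 mm. A picture is of the moment at which its call begins. There is no depth.
- ticket.finish_job(): hands the job in, once; it reports no verdict.
Trained networks look in a picture, given as the dict that the camera call returned (one of the last four; its "shot" number tells which), for a name from the list of things; names that differ only in an ending like _2 or _b are one class to them, and where a whole thing is asked for, a point or a joint stands for the part that bears it (a point fixed in the world has none). Each returns a list of dicts, best first, with "conf" (0 to 1); they miss things now and then, are a little off and sometimes report something else, mostly with a low value. They report only what shows in the picture. A call takes as long as a camera call.
- models.search_frame(picture, thing): "bbox" ([left, top, right, bottom] in pixels, round what is visible of it).
The state is a dict: "t": time; "joint_positions": joint angles; "qd": joint speeds; "joint_efforts": joint torques, N m; "position": TCP position; "eef_rot": TCP orientation; "force": force on the tool from outside, world axes, zero at the start; "torque": the same for the moment, N m; "width": finger opening in m.
Only numpy, scipy, OpenCV 4.12 (cv2) and the standard library are available. Lean on these libraries where they do the work, as an engineer would, in place of code of your own. Each camera call takes 0.05 s, during which the arm holds its last target. There are 200 camera calls.

## Working session

There is one attempt and no reset: what is moved stays moved. The work goes in short steps, Python scripts to look and compute and a tool call to move; the robot and the scene stay as the last step left them, time stands still between calls to the robot, and variables do not carry over. Pictures are saved under pics/ and viewed, about 8 in all and at most 12, crops included, and the job is handed in when it is done.

Besides the shell and the picture viewer there is one more tool, called as name(argument=value, ...), one argument or row to a line, values as JSON. play_rows: Moves the arm, as the interface text tells. Its arguments: {"type":"object","properties":{"rows":{"type":"array","items":{"type":"array","items":{"type":"number"}}},"grip_force":{"type":"number"}},"required":["rows"]}

```bash
ls; mkdir -p pics; python3 - <<'E'
from cell import robot,cams,models
import cv2,numpy as np
print(robot.sense())
for n in ("scene","side"):
    f=cams.grab_frame(n); cv2.imwrite(f"pics/{n}0.png",f["color"]); print(n,f["intrinsics"].tolist(),f["dist"],f["R"].tolist(),f["t"].tolist())
    for o in ("base_tin","tall_tin","flat_tin","ledge","panel","stand","jar","mug","cutter","shaker","can"):
        try: print(o,[(np.round(d["bbox"]).tolist(),round(d["conf"],2)) for d in models.search_frame(f,o)[:3]])
        except Exception as e: print(o,e)
E
```

```text
pics
{'t': 0.0, 'joint_positions': array([-5.66728832e-02,  9.18474564e-02,  1.23186608e+00,  7.19509945e-06,
        1.81981331e+00, -5.67118104e-02]), 'qd': array([ 0.00039732, -0.0016317 ,  0.0004959 , -0.0010782 , -0.00012857,
       -0.00156399]), 'joint_efforts': array([-3.13584051e-04, -4.46447504e+01, -4.06449509e+01,  6.96761138e-02,
        2.93726998e-02, -1.50731516e-04]), 'position': array([5.99701117e-01, 3.38894011e-05, 2.21524905e-01]), 'eef_rot': array([ 0.49955641, -0.50046347,  0.5005014 , -0.49947778]), 'force': array([0.61462109, 0.56388873, 0.42165518]), 'torque': array([-0.01762022, -0.02876301,  0.0354821 ]), 'width': 0.0880947018074797}
scene [[400.15441351184387, 0.0, 327.8994718702591], [0.0, 400.15441351184387, 196.84564508086672], [0.0, 0.0, 1.0]] [-0.09338525  0.          0.          0.          0.        ] [[0.6024162158686108, 0.7981502067986663, 0.007137944087062623], [0.6710586411905258, -0.5016093433808175, -0.545956378034537], [-0.432174736584716, 0.33368295434485673, -0.8377831957240608]] [-0.3331046763199104, -0.3192639903487612, 1.51187323549160
[... 999 characters left out ...]
[0.29333176692937335, 0.7554771628586424, -0.5858418992434286]] [-0.49266451171448145, 0.16172005471426265, 0.9216524237544949]
base_tin [([305.0, 158.0, 332.0, 183.0], 0.9), ([255.0, 281.0, 302.0, 347.0], 0.28)]
tall_tin [([323.0, 246.0, 346.0, 267.0], 0.19)]
flat_tin [([320.0, 276.0, 362.0, 319.0], 0.72)]
ledge [([313.0, 184.0, 389.0, 231.0], 0.72)]
panel [([263.0, 116.0, 345.0, 176.0], 0.88)]
stand [([244.0, 111.0, 346.0, 172.0], 0.68)]
jar [([419.0, 183.0, 452.0, 232.0], 0.78)]
mug [([244.0, 187.0, 282.0, 232.0], 0.6), ([306.0, 161.0, 331.0, 182.0], 0.25)]
cutter [([374.0, 153.0, 394.0, 180.0], 0.16)]
shaker [([379.0, 154.0, 392.0, 181.0], 0.67)]
can [([257.0, 282.0, 299.0, 348.0], 0.9)]
```

```bash
python3 - <<'E'
import cv2
a=cv2.imread("pics/scene0.png")[110:310,190:460];b=cv2.imread("pics/side0.png")[100:360,230:460]
cv2.imwrite("pics/a.png",cv2.resize(a,None,fx=2.96,fy=2.96,interpolation=2));cv2.imwrite("pics/b.png",cv2.resize(b,None,fx=2.3,fy=2.3,interpolation=2))
E
```

```text
(no output)
```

View pics/a.png

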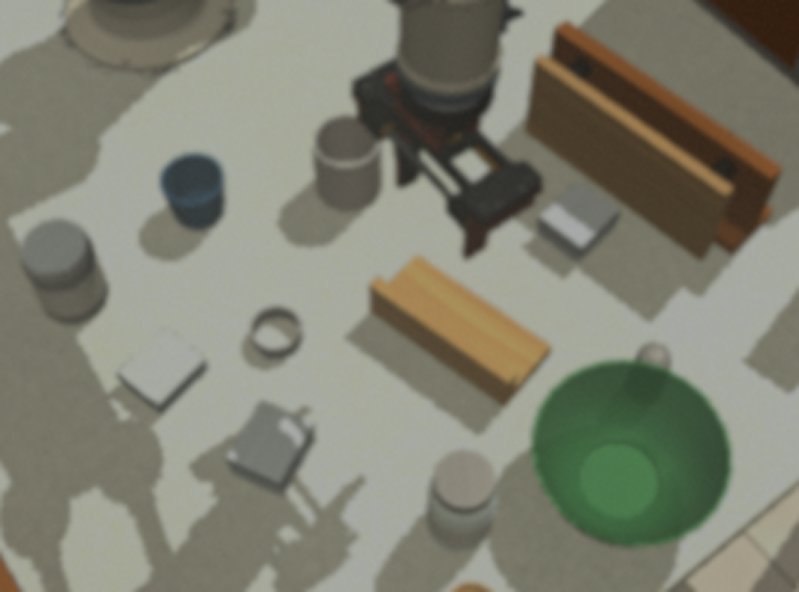

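View pics/b.png

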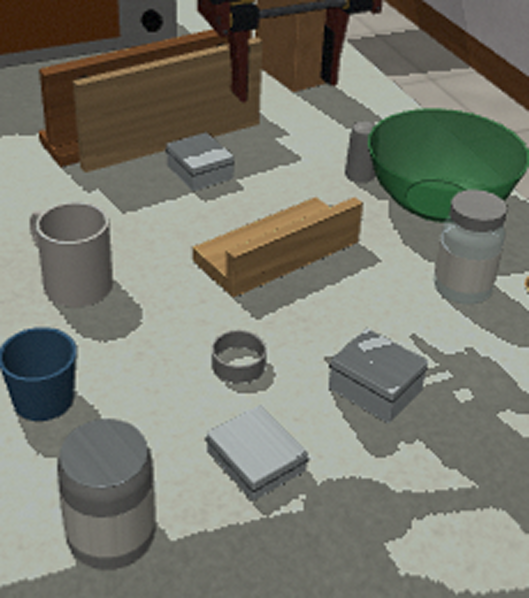

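```bash
cat > h.py <<'E'
from cell import robot,cams,models
import cv2,numpy as np
from scipy.optimize import least_squares
def proj(f,X):
    return cv2.projectPoints(np.asarray(X,float).reshape(-1,3),cv2.Rodrigues(f["R"])[0],f["t"],f["intrinsics"],f["dist"])[0].reshape(-1,2)
def onz(f,px,z):
    n=cv2.undistortPoints(np.asarray(px,float).reshape(-1,1,2),f["intrinsics"],f["dist"]).reshape(-1,2)
    d=np.c_[n,np.ones(len(n))]@f["R"]; c=-f["R"].T@f["t"]
    return c+d*((np.asarray(z)-c[2])/d[:,2])[:,None]
def world(p,L):
    c,s=np.cos(p[2]),np.sin(p[2]); L=np.asarray(L,float)
    return np.c_[p[0]+c*L[:,0]-s*L[:,1],p[1]+s*L[:,0]+c*L[:,1],L[:,2]]
def fit(obs,p0):  # obs: list of (frame, local pts, pixels)
    r=least_squares(lambda p:np.concatenate([(proj(f,world(p,L))-np.asarray(u)).ravel() for f,L,u in obs]),p0,loss="soft_l1")
    return r.x,np.abs(r.fun).max()
def box(w,d,h): return [[sx*w/2,sy*d/2,z] for z in (0,h) for sx,sy in ((-1,-1),(1,-1),(1,1),(-1,1))]
E
python3 - <<'E'
from h import *
s=cams.grab_frame("scene");d=cams.grab_frame("side")
S=lambda q:np.array(q)/2.96+[190,110]
D=lambda q:np.array(q)/2.3+[230,100]
def pr(n,*a): print(n,*[np.round(x,3).tolist() for x in a])
pr("panel",onz(s,S([(537,60),(730,190)]),.13),onz(s,S([(528,130),(707,258)]),0),onz(d,D([(76,82),(260,40)]),.13),onz(d,D([(80,168)]),0))
pr("tall",onz(s,S([(228,452),(265,402),(313,435)]),.04),onz(d,D([(329,358),(368,331),(427,370)]),.04))
pr("flat",onz(s,S([(120,372),(160,332),(205,362),(160,402)]),.025),onz(d,D([(207,440),(260,407),(307,457),(255,487)]),.025))
pr("base",onz(s,S([(538,215),(583,183),(618,215)]),.035),onz(d,D([(167,152),(197,134),(233,153)]),.035))
pr("ledge lip",onz(s,S([(372,285),(512,385)]),.056),onz(d,D([(361,200),(228,255)]),.056))
pr("board",onz(s,S([(418,258),(549,348)]),.02),onz(d,D([(193,250)]),.02))
sc=lambda b:[(b[0]+b[2])/2,(b[1]+b[3])/2]
for n,b,z in(("jar",(419,183,452,232),.055),("mug",(244,187,282,232),.042),("shaker",(379,154,392,181),.037),("can",(257,282,299,348),.05)): pr(n,onz(d,[sc(b)],z))
pr("cutter",onz(d,D([(239,357)]),.011))
E
```

```text
panel [[0.449, 0.254, 0.13], [0.702, 0.297, 0.13]] [[0.445, 0.26, 0.0], [0.703, 0.303, 0.0]] [[0.447, 0.258, 0.13], [0.701, 0.29, 0.13]] [[0.445, 0.272, 0.0]]
tall [[0.599, -0.253, 0.04], [0.576, -0.195, 0.04], [0.633, -0.177, 0.04]] [[0.567, -0.196, 0.04], [0.62, -0.175, 0.04], [0.645, -0.242, 0.04]]
flat [[0.452, -0.292, 0.025], [0.436, -0.235, 0.025], [0.494, -0.216, 0.025], [0.506, -0.276, 0.025]] [[0.429, -0.238, 0.025], [0.488, -0.218, 0.025], [0.503, -0.286, 0.025], [0.448, -0.3, 0.025]]
base [[0.563, 0.17, 0.035], [0.56, 0.239, 0.035], [0.616, 0.241, 0.035]] [[0.546, 0.216, 0.035], [0.596, 0.245, 0.035], [0.623, 0.185, 0.035]]
ledge lip [[0.538, -0.036, 0.056], [0.713, 0.006, 0.056]] [[0.707, 0.009, 0.056], [0.529, -0.034, 0.056]]
board [[0.521, 0.037, 0.02], [0.691, 0.078, 0.02]] [[0.513, 0.031, 0.02]]
jar [[0.777, -0.111, 0.055]]
mug [[0.385, 0.045, 0.042]]
shaker [[0.765, 0.123, 0.037]]
can [[0.33, -0.285, 0.05]]
cutter [[0.501, -0.137, 0.011]]
```

play_rows(
  rows=[
    [0,-0.05,0,0.1,0],
    [0,-0.06,0,0.15,0],
    [0,-0.06,0,0.1,0],
    [0,-0.045,0,0,0],
    [0,0,0,0,0],
  ],
)

```text
t: 1.92
position: [0.5993, -0.2183, 0.2218]
eef_rot: [-0.578, 0.579, -0.407, 0.406]
force: [0.9, 0.4, 0.4]
width: 0.088
```

```bash
python3 - <<'E'
from h import *
f=cams.grab_frame("wrist"); c=f["color"]
print(robot.sense()["position"],-f["R"].T@f["t"],f["R"][2])
for n in("tall_tin","flat_tin"): print([(np.round(d["bbox"]).tolist(),d["conf"]) for d in models.search_frame(f,n)[:2]])
# overlay rough models
for p,b in(((.606,-.211,.36),box(.06,.07,.04)),((.47,-.26,.33),box(.06,.07,.025))):
    u=proj(f,world(p,b)); print(np.round(u).tolist())
cv2.imwrite("pics/w1.png",c)
E
```

```text
[ 0.59968037 -0.21630032  0.22208235] [ 0.57791313 -0.15721596  0.38395261] [ 0.0799608  -0.22767712 -0.97044804]
[([298.0, 131.0, 364.0, 208.0], 0.87)]
[([161.0, 123.0, 228.0, 196.0], 0.67)]
[[299.0, 193.0], [351.0, 192.0], [352.0, 130.0], [297.0, 131.0], [297.0, 202.0], [355.0, 201.0], [356.0, 132.0], [294.0, 133.0]]
[[171.0, 192.0], [224.0, 193.0], [220.0, 130.0], [165.0, 129.0], [161.0, 197.0], [217.0, 198.0], [214.0, 132.0], [154.0, 131.0]]
```

View pics/w1.png

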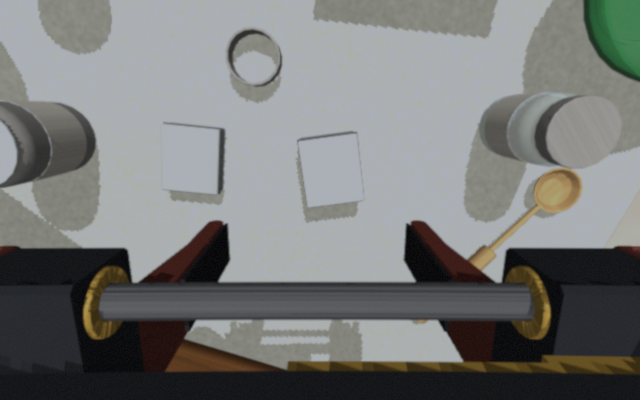

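```bash
cat >> h.py <<'E'
def top(w,d,h): return box(w,d,h)[4:]
def refine(f,u,k=4):
    g=cv2.cvtColor(f["color"],cv2.COLOR_BGR2GRAY)
    return cv2.cornerSubPix(g,np.array(u,np.float32).reshape(-1,1,2),(k,k),(-1,-1),(3,30,.01)).reshape(-1,2)
E
python3 - <<'E'
from h import *
f=cams.grab_frame("wrist")
for n,u,h,p0 in(("tall",[(307,208),(364,200),(356,131),(297,140)],.04,(.606,-.211,.36)),("flat",[(162,190),(219,193),(221,128),(162,123)],.025,(.47,-.26,.33))):
    for v in(u,refine(f,u)):
        print(n,np.round(v,1).tolist(),[np.round(x,4) for x in fit([(f,top(.06,.07,h),v)],p0)])
    b=[d["bbox"] for d in models.search_frame(f,n+"_tin")[:1]];print(b)
p=robot.sense();print(p["position"])
E
```

```text
tall [[307, 208], [364, 200], [356, 131], [297, 140]] [array([ 0.6134, -0.2074,  0.4927]), np.float64(0.7052)]
tall [[307.0, 208.0], [361.3999938964844, 202.1999969482422], [356.0, 131.0], [297.0, 140.0]] [array([ 0.613 , -0.2082,  0.4751]), np.float64(1.7567)]
[[296.5, 135.7, 361.4, 207.5]]
flat [[162, 190], [219, 193], [221, 128], [162, 123]] [array([ 0.4736, -0.2489,  0.2597]), np.float64(1.2847)]
flat [[159.39999389648438, 191.5], [215.39999389648438, 196.60000610351562], [220.60000610351562, 130.60000610351562], [160.3000030517578, 125.0999984741211]] [array([ 0.4722, -0.2521,  0.2343]), np.float64(1.1523)]
[[156.0, 125.7, 223.5, 198.4]]
[ 0.60031448 -0.21359322  0.22296448]
```

play_rows(
  rows=[
    [0.013,0.007,-0.02,0.14,0],
    [0,0,-0.05,0,0],
    [0,0,-0.05,0,0],
    [0,0,0,0,0],
    [0,0,0,0,0],
  ],
)

```text
t: 2.85
position: [0.6139, -0.2077, 0.1052]
eef_rot: [0.607, -0.606, 0.363, -0.364]
force: [0.0, 0.7, 1.2]
width: 0.0877
```

```bash
python3 - <<'E'
from h import *
f=cams.grab_frame("wrist"); cv2.imwrite("pics/w2.png",f["color"])
s=robot.sense();print(s["position"],s["eef_rot"])
print(models.search_frame(f,"tall_tin")[:1])
print(np.round(proj(f,world((.613,-.207,.49),box(.06,.07,.04)))).tolist())
E
```

```text
[ 0.61444551 -0.20812168  0.10631979] [ 0.60673431 -0.60617259  0.36190193 -0.36531529]
[{'bbox': [269.9, 152.2, 357.2, 255.4], 'conf': 0.85}]
[[279.0, 230.0], [352.0, 230.0], [355.0, 145.0], [277.0, 144.0], [273.0, 250.0], [358.0, 250.0], [361.0, 151.0], [270.0, 151.0]]
```

View pics/w2.png

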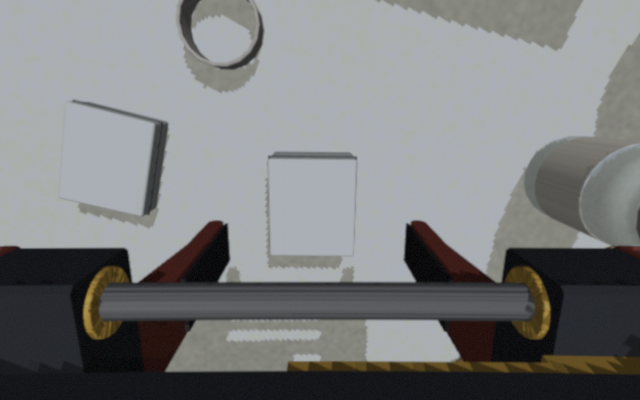

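```bash
python3 - <<'E'
from h import *
f=cams.grab_frame("wrist")
u=[(268,256),(354,256),(357,157),(268,157)]
print(fit([(f,top(.06,.07,.04),u)],(.613,-.207,.49)))
u=[(59,195),(146,214),(155,123),(70,101)]
print(fit([(f,top(.06,.07,.025),u)],(.473,-.25,.25)))
E
```

```text
(array([ 0.61373574, -0.21288528,  0.47976909]), np.float64(1.4178856656288872))
(array([ 0.4732766 , -0.25277316,  0.22819318]), np.float64(4.206522722351423))
```

play_rows(
  rows=[
    [0,-0.0045,-0.045,-0.01,0],
    [0,0,-0.04,0,0],
    [0,0,-0.01,0,0],
    [0,0,0,0,1],
    [0,0,0,0,1],
  ],
  grip_force=25,
)

```text
t: 3.62
position: [0.6146, -0.2131, 0.0107]
eef_rot: [0.605, -0.604, 0.365, -0.368]
force: [-0.2, 0.3, 0.7]
width: 0.0713
```

play_rows(
  rows=[
    [0,0,0,0,1],
    [0,0,0,0,1],
    [0,0,0,0,1],
    [0,0,0,0,1],
  ],
)

```text
t: 4.12
position: [0.614, -0.213, 0.0098]
eef_rot: [0.605, -0.604, 0.366, -0.368]
force: [-0.4, -0.5, 6.4]
width: 0.0596
```

play_rows(
  rows=[
    [0,0,0.01,0,1],
    [0,0,0.04,0,1],
    [0,0,0.06,0,1],
    [0,0.04,0.06,-0.1,1],
    [-0.004,0.05,0.02,-0.1,1],
  ],
)

```text
t: 4.75
position: [0.6099, -0.1282, 0.1942]
eef_rot: [0.564, -0.563, 0.425, -0.429]
force: [0.9, 0.7, -2.7]
width: 0.0598
```

play_rows(
  rows=[
    [-0.004,0.05,0,-0.12,1],
    [-0.002,0.05,0,0,1],
    [0,0.05,0,0,1],
    [0,0.05,0,0,1],
    [0,0,0,0,1],
  ],
)

```text
t: 5.38
position: [0.6023, 0.0757, 0.1892]
eef_rot: [-0.539, 0.54, -0.458, 0.456]
force: [-0.6, -0.2, -3.0]
width: 0.0599
```

play_rows(
  rows=[
    [0,0,0,0,1],
    [0,0,0,0,1],
  ],
)

```text
t: 5.62
position: [0.603, 0.0709, 0.1895]
eef_rot: [-0.538, 0.538, -0.459, 0.459]
force: [-0.1, 0.0, -2.6]
width: 0.0601
```

```bash
python3 - <<'E'
from h import *
f=cams.grab_frame("wrist"); cv2.imwrite("pics/w3.png",f["color"])
s=robot.sense();print(s["position"],s["eef_rot"],s["width"])
print(models.search_frame(f,"base_tin")[:2])
print(np.round(proj(f,world((.59,.206,.16),box(.06,.07,.035)))).tolist())
E
```

```text
[0.60305471 0.07083818 0.18953178] [-0.53779092  0.53809468 -0.4589477   0.45891399] 0.05975282830643829
[{'bbox': [1.0, 90.3, 138.1, 229.8], 'conf': 0.73}, {'bbox': [288.4, 0.0, 361.5, 63.5], 'conf': 0.67}]
[[294.0, 68.0], [357.0, 68.0], [359.0, -15.0], [292.0, -15.0], [291.0, 63.0], [361.0, 63.0], [364.0, -30.0], [289.0, -29.0]]
```

View pics/w3.png

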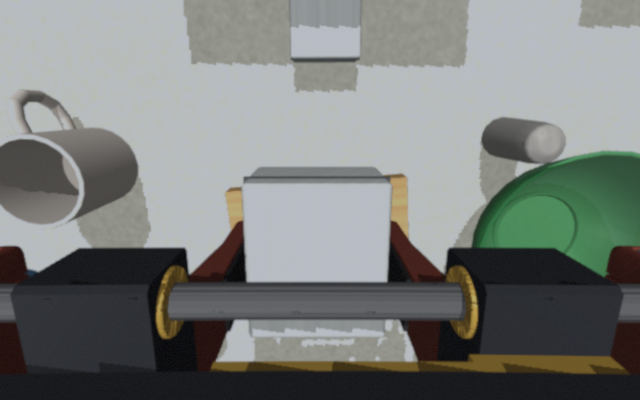

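play_rows(
  rows=[
    [-0.01,0.05,0.01,0,1],
    [0,0,0,0,1],
    [0,0,0,0,1],
  ],
)

```text
t: 6.1
position: [0.5932, 0.1214, 0.1996]
eef_rot: [-0.538, 0.538, -0.458, 0.459]
force: [0.6, 0.3, -2.4]
width: 0.0598
```

```bash
python3 - <<'E'
from h import *
f=cams.grab_frame("wrist"); cv2.imwrite("pics/w4.png",f["color"])
s=robot.sense();print(s["position"],s["eef_rot"],s["width"])
print(np.round(proj(f,world((.59,.206,.16),box(.06,.07,.035)))).tolist())
E
```

```text
[0.59313918 0.12109209 0.19937522] [-0.5378898   0.53833747 -0.45867381  0.45878717] 0.059993019560360024
[[297.0, 122.0], [356.0, 122.0], [358.0, 48.0], [296.0, 48.0], [295.0, 124.0], [360.0, 124.0], [362.0, 42.0], [294.0, 42.0]]
```

View pics/w4.png

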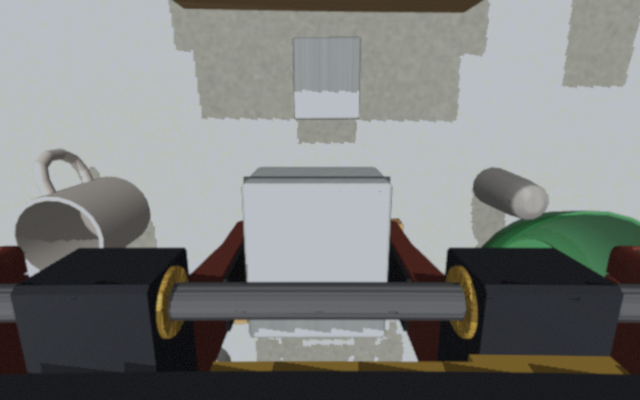

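```bash
python3 - <<'E'
from h import *
f=cams.grab_frame("wrist")
u=[(293,118.5),(359,118.5),(360,38),(293,38)]
p,e=fit([(f,top(.06,.07,.035),u)],(.59,.206,.16));print("base",p,e)
R=cv2.cvtColor(f["color"],6)
T=np.array(top(.06,.07,.04))[2:]+[0,0,.189]
print("held",fit([(f,T,[(390,178),(244.5,178)])],(.593,.121,.16)))
print("bottom held", fit([(f,np.array(box(.06,.07,.04))[2:4]+[0,0,.189],[(380,168),(257,168)])],(.593,.121,.16)))
print(robot.sense()["position"])
# panel bottom/top edge predicted
q=world((.574,.281,.16),[[-.13,0,.13],[.13,0,.13],[-.13,0,0],[.13,0,0]]);print(proj(f,q))
E
```

```text
base [0.58807788 0.20922986 0.15910969] 1.0612901523837621
held (array([0.59340204, 0.12379894, 0.15902623]), np.float64(4.1470635786621415))
bottom held (array([0.59456617, 0.12091708, 0.15899681]), np.float64(2.0751098251152484))
[0.59312597 0.12098829 0.19925771]
[[ 9.89806587e+01 -6.92635079e+01]
 [ 5.56311874e+02 -7.06877700e+01]
 [ 1.84434362e+02 -2.02052289e-01]
 [ 4.62131648e+02 -8.20380718e-01]]
```

```bash
python3 - <<'E'
from h import *
f=cams.grab_frame("wrist")
T=np.array(box(.06,.07,.04))[[6,7,2,3]]
u=np.array([(390,178),(244.5,178),(380,168),(257,168)],float)
r=least_squares(lambda p:(proj(f,world(p,T)+[0,0,p[3]])-u).ravel(),(.593,.121,.16,.189));print(r.x,np.abs(r.fun).max())
g=f["color"][:30].astype(int)
for c in(200,250,320,400,450): print(c,g[:22,c].sum(1).tolist())
print(g[3,165:195].sum(1).tolist(), g[3,465:495].sum(1).tolist())
w=onz(f,[(187,11),(320,11),(471,11)],0);b=(.588,.2092,.159)
print(w)
c,s=np.cos(.159),np.sin(.159)
for q in w: print("rel base x,y",c*(q[0]-b[0])+s*(q[1]-b[1]),-s*(q[0]-b[0])+c*(q[1]-b[1]))
E
```

```text
[0.59399059 0.12175942 0.15866935 0.18449968] 4.221039460573593
200 [153, 159, 167, 175, 176, 173, 176, 197, 286, 389, 432, 433, 432, 437, 438, 441, 444, 442, 442, 441, 435, 438]
250 [163, 156, 154, 155, 161, 176, 173, 173, 205, 307, 389, 421, 426, 429, 434, 435, 435, 439, 444, 444, 448, 448]
320 [163, 167, 155, 158, 162, 161, 158, 161, 163, 198, 290, 394, 437, 444, 442, 439, 437, 431, 426, 425, 427, 429]
400 [161, 163, 155, 160, 155, 162, 164, 161, 158, 164, 205, 312, 395, 434, 445, 448, 447, 441, 436, 435, 437, 444]
450 [157, 158, 159, 158, 156, 161, 157, 158, 154, 163, 173, 266, 397, 440, 438, 434, 433, 431, 435, 441, 443, 442]
[568, 570, 558, 503, 456, 446, 441, 443, 441, 436, 418, 377, 313, 248, 197, 185, 182, 183, 176, 179, 184, 176, 183, 182, 183, 183, 179, 175, 182, 169] [157, 161, 158, 157, 157, 157, 155, 161, 162, 165, 202, 265, 319, 369, 410, 426, 429, 432, 435, 438, 437, 442, 437, 441, 474, 534, 564, 570, 570, 567]
[[0.44859035 0.25115261 0.        ]
 [0.57256322 0.27145386 0.        ]
 [0.7131819  0.29312341 0.        ]]
rel base x,y -0.1310087605301327 0.06349627896470644
rel base x,y -0.0053853500229481144 0.0639127124619327
rel base x,y 0.13689053991898872 0.0630446436742914
```

play_rows(
  rows=[
    [-0.003,0.045,0,0,1],
    [-0.003,0.042,0,0,1],
    [0,0,-0.04,0,1],
    [0,0,-0.045,0,1],
    [0,0,-0.03,0,1],
  ],
)

```text
t: 6.88
position: [0.5862, 0.2081, 0.0816]
eef_rot: [-0.537, 0.539, -0.459, 0.458]
force: [-0.2, 0.3, -1.8]
width: 0.0605
```

play_rows(
  rows=[
    [0,0,-0.022,0,1],
    [0,0,0,0,1],
    [0,0,0,0,1],
  ],
)

```text
t: 7.25
position: [0.5877, 0.2088, 0.0638]
eef_rot: [0.539, -0.538, 0.458, -0.459]
force: [-0.1, -0.1, -1.7]
width: 0.0599
```

```bash
python3 - <<'E'
from h import *
s=robot.sense();print(s["position"],s["eef_rot"],s["force"])
a=cams.grab_frame("side");b=cams.grab_frame("scene")
A=cv2.resize(a["color"][100:210,250:400],(800,587),interpolation=2)
cv2.imwrite("pics/s5.png",A)
E
```

```text
[0.58768698 0.20884639 0.06383192] [ 0.53861206 -0.53781171  0.45832091 -0.4589091 ] [-0.13380777 -0.05288129 -1.73651268]
```

View pics/s5.png

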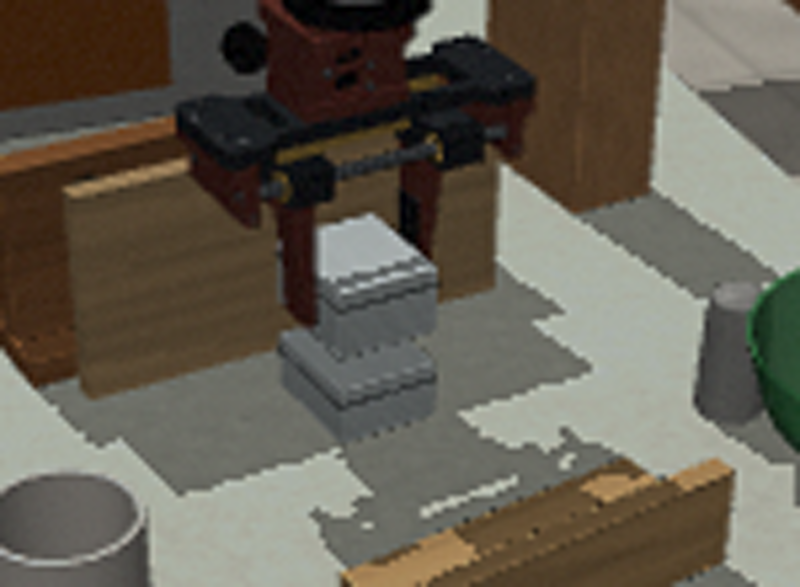

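play_rows(
  rows=[
    [0,0,-0.008,0,1],
    [0,0,-0.006,0,1],
    [0,0,-0.002,0,1],
    [0,0,0,0,1],
  ],
)

```text
t: 7.85
position: [0.5868, 0.2091, 0.0462]
eef_rot: [-0.538, 0.539, -0.459, 0.458]
force: [0.1, 0.6, -2.5]
width: 0.0599
```

play_rows(
  rows=[
    [0,0,-0.001,0,1],
    [0,0,-0.001,0,1],
    [0,0,0,0,1],
  ],
)

```text
t: 8.22
position: [0.5872, 0.2092, 0.0449]
eef_rot: [0.539, -0.538, 0.458, -0.459]
force: [0.2, 0.6, -1.1]
width: 0.0596
```

play_rows(
  rows=[
    [0,0,-0.001,0,1],
    [0,0,0,0,1],
  ],
)

```text
t: 8.48
position: [0.5872, 0.2093, 0.0448]
eef_rot: [0.539, -0.538, 0.458, -0.459]
force: [-3.2, -0.5, 4.9]
width: 0.0598
```

play_rows(
  rows=[
    [0,0,0,0,0.6],
    [0,0,0,0,0.3],
    [0,0,0,0,0.1],
    [0,0,0,0,0],
    [0,0,0,0,0],
  ],
)

```text
t: 9.1
position: [0.587, 0.2091, 0.0434]
eef_rot: [-0.538, 0.538, -0.459, 0.458]
force: [-0.7, -0.4, 0.4]
width: 0.0869
```

play_rows(
  rows=[
    [0,0,0.02,0,0],
    [0,0,0.05,0,0],
    [0,0,0.06,0,0],
    [0,0,0.03,0,0],
    [0,0,0,0,0],
  ],
)

```text
t: 9.72
position: [0.5884, 0.2096, 0.2092]
eef_rot: [0.541, -0.536, 0.457, -0.46]
force: [0.3, -0.8, -0.2]
width: 0.0878
```

```bash
python3 - <<'E'
from h import *
f=cams.grab_frame("wrist"); cv2.imwrite("pics/w6.png",f["color"])
s=robot.sense();print(s["position"],s["eef_rot"],s["width"],s["force"])
print(np.round(proj(f,world((.588,.209,.159),np.array(box(.06,.07,.04))+[0,0,.035]))).tolist())
print(np.round(proj(f,world((.588,.209,.159),np.array(box(.06,.07,.04))))).tolist())
E
```

```text
[0.58761849 0.20935893 0.20597175] [ 0.53951993 -0.53719934  0.45767472 -0.45920472] 0.08777467125351128 [-1.81370913 -0.77340742 -0.93534809]
[[285.0, 209.0], [344.0, 209.0], [345.0, 139.0], [283.0, 139.0], [281.0, 221.0], [348.0, 221.0], [349.0, 143.0], [279.0, 143.0]]
[[287.0, 200.0], [341.0, 200.0], [342.0, 136.0], [286.0, 136.0], [284.0, 210.0], [344.0, 210.0], [346.0, 139.0], [283.0, 139.0]]
```

View pics/w6.png

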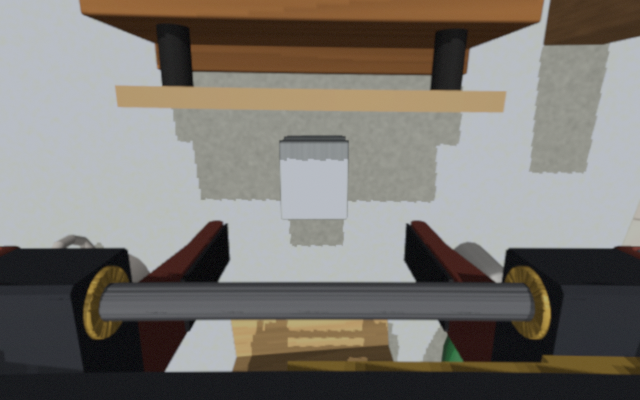

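play_rows(
  rows=[
    [-0.012,-0.05,0,0.04,0],
    [-0.013,-0.055,0,0.04,0],
    [-0.013,-0.055,0,0,0],
    [-0.013,-0.055,0,0,0],
    [-0.013,-0.055,0,0,0],
  ],
)

```text
t: 10.4
position: [0.5215, -0.0623, 0.2014]
eef_rot: [-0.556, 0.557, -0.438, 0.435]
force: [1.0, -0.7, 0.4]
width: 0.0875
```

play_rows(
  rows=[
    [-0.013,-0.055,0,0,0],
    [-0.013,-0.055,-0.02,0,0],
    [-0.014,-0.05,-0.04,0,0],
    [-0.01,-0.031,-0.04,0,0],
    [0,0,0,0,0],
  ],
)

```text
t: 11.02
position: [0.47, -0.2496, 0.0994]
eef_rot: [-0.555, 0.556, -0.441, 0.434]
force: [0.1, 0.6, -0.5]
width: 0.0883
```

play_rows(
  rows=[
    [0,0,0,0,0],
    [0,0,0,0,0],
  ],
)

```text
t: 11.28
position: [0.4748, -0.2488, 0.1072]
eef_rot: [0.557, -0.556, 0.435, -0.437]
force: [-0.5, -0.0, -0.3]
width: 0.0882
```

```bash
python3 - <<'E'
from h import *
f=cams.grab_frame("wrist"); cv2.imwrite("pics/w7.png",f["color"])
s=robot.sense();print(s["position"],s["eef_rot"],s["width"],s["force"])
print(models.search_frame(f,"flat_tin")[:1])
print(np.round(proj(f,world((.473,-.251,.24),box(.06,.07,.025)))).tolist())
E
```

```text
[ 0.4748297  -0.24881314  0.10724166] [ 0.55684088 -0.55644679  0.43510745 -0.43700883] 0.0876602630994498 [-0.76389779  0.13709426  0.31520289]
[{'bbox': [268.1, 153.0, 349.6, 247.0], 'conf': 0.82}]
[[277.0, 233.0], [349.0, 233.0], [352.0, 148.0], [274.0, 148.0], [273.0, 244.0], [353.0, 245.0], [355.0, 152.0], [270.0, 152.0]]
```

View pics/w7.png

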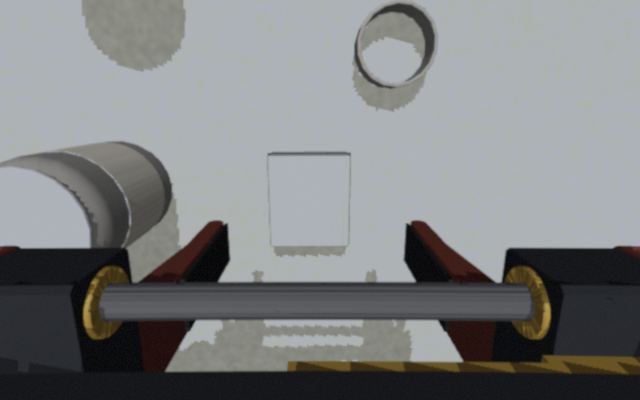

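```bash
python3 - <<'E'
from h import *
f=cams.grab_frame("wrist")
u=[(269,247),(349,247),(351,154.5),(267,154.5)]
print(fit([(f,top(.06,.07,.025),u)],(.473,-.251,.24)))
print("can base right edge",onz(f,[(175,190),(172,200)],0), robot.sense()["position"])
w=cv2.imread("pics/w6.png");f["color"]=w
d=cams.grab_frame("scene")
for b in [x for x in models.search_frame(d,"can")[:1]]: print(b, onz(d,[((b["bbox"][0]+b["bbox"][2])/2,(b["bbox"][1]+b["bbox"][3])/2)],.05))
E
```

```text
(array([ 0.47066771, -0.25355604,  0.23844438]), np.float64(0.4774815130422212))
can base right edge [[ 0.36569839 -0.27611059  0.        ]
 [ 0.3645622  -0.28490052  0.        ]] [ 0.47458327 -0.24896302  0.10687604]
{'bbox': [199.7, 187.4, 225.3, 218.6], 'conf': 0.89} [[ 0.33324925 -0.28313522  0.05      ]]
```

play_rows(
  rows=[
    [-0.004,-0.0045,-0.045,0,0],
    [0,0,-0.04,0,0],
    [0,0,-0.014,0,0],
    [0,0,-0.004,0,0],
    [0,0,0,0,0],
  ],
)

```text
t: 12.15
position: [0.4705, -0.2544, 0.004]
eef_rot: [0.556, -0.556, 0.436, -0.437]
force: [-0.0, 0.1, 0.5]
width: 0.0878
```

play_rows(
  rows=[
    [0,0,0,0,1],
    [0,0,0,0,1],
    [0,0,0,0,1],
    [0,0,0,0,1],
    [0,0,0,0,1],
  ],
  grip_force=25,
)

```text
t: 12.78
position: [0.4699, -0.2541, 0.003]
eef_rot: [0.556, -0.556, 0.436, -0.437]
force: [-0.7, 0.1, 3.4]
width: 0.0598
```

play_rows(
  rows=[
    [0,0,0.01,0,1],
    [0,0,0.04,0,1],
    [0,0,0.06,0,1],
    [0,0,0.06,0,1],
    [0.011,0.045,0.03,0,1],
  ],
)

```text
t: 13.4
position: [0.4809, -0.2108, 0.2068]
eef_rot: [0.555, -0.555, 0.436, -0.44]
force: [0.5, 0.6, -1.7]
width: 0.0597
```

play_rows(
  rows=[
    [0.013,0.052,0,0,1],
    [0.013,0.052,0,-0.04,1],
    [0.013,0.052,0,-0.04,1],
    [0.013,0.052,0,0,1],
    [0.013,0.052,0,0,1],
  ],
)

```text
t: 14.02
position: [0.5456, 0.0527, 0.2027]
eef_rot: [-0.538, 0.538, -0.458, 0.459]
force: [0.6, -1.0, -1.4]
width: 0.0599
```

play_rows(
  rows=[
    [0.013,0.052,0,0,1],
    [0.013,0.052,0,0,1],
    [0.012,0.044,0,0,1],
    [0.004,0.01,0,0,1],
    [0,0,0,0,1],
  ],
)

```text
t: 14.65
position: [0.5875, 0.2089, 0.2021]
eef_rot: [-0.538, 0.539, -0.458, 0.458]
force: [-0.4, -0.1, -1.8]
width: 0.0596
```

play_rows(
  rows=[
    [0,0,-0.04,0,1],
    [0,0,-0.03,0,1],
    [0,0,-0.01,0,1],
    [0,0,0,0,1],
    [0,0,0,0,1],
  ],
)

```text
t: 15.28
position: [0.5885, 0.2087, 0.1246]
eef_rot: [0.539, -0.537, 0.458, -0.459]
force: [-0.0, -0.0, -0.8]
width: 0.0599
```

play_rows(
  rows=[
    [-0.001,0.0005,-0.025,0,1],
    [0,0,-0.015,0,1],
    [0,0,-0.004,0,1],
    [0,0,0,0,1],
    [0,0,0,0,1],
  ],
)

```text
t: 15.9
position: [0.5871, 0.2096, 0.0795]
eef_rot: [0.539, -0.538, 0.458, -0.459]
force: [-0.8, 0.1, -1.5]
width: 0.0595
```

play_rows(
  rows=[
    [0,0,-0.001,0,1],
    [0,0,-0.001,0,1],
    [0,0,0,0,1],
  ],
)

```text
t: 16.27
position: [0.5871, 0.2096, 0.078]
eef_rot: [0.539, -0.538, 0.458, -0.459]
force: [-1.4, -0.6, 5.0]
width: 0.0595
```

play_rows(
  rows=[
    [0,0,0,0,0.6],
    [0,0,0,0,0.3],
    [0,0,0,0,0.1],
    [0,0,0,0,0],
    [0,0,0,0,0],
  ],
)

```text
t: 16.9
position: [0.5866, 0.2094, 0.0762]
eef_rot: [-0.538, 0.538, -0.459, 0.458]
force: [1.1, 1.1, 0.7]
width: 0.0863
```

play_rows(
  rows=[
    [0,0,0.02,0,0],
    [0,0,0.05,0,0],
    [0,0,0.05,0,0],
    [0,0,0.005,0,0],
    [0,0,0,0,0],
  ],
)

```text
t: 17.52
position: [0.5869, 0.2096, 0.2027]
eef_rot: [0.539, -0.538, 0.458, -0.459]
force: [0.1, -0.2, -0.3]
width: 0.0877
```

```bash
python3 - <<'E'
from h import *
f=cams.grab_frame("wrist"); 
s=robot.sense();print(s["position"])
w=f["color"][60:260,200:440]
d=cams.grab_frame("side")["color"][110:200,280:370]
W=cv2.resize(w,(480,400),interpolation=2);D=cv2.resize(d,(400,400),interpolation=2)[:, :320]
cv2.imwrite("pics/w8.png",np.hstack([W,D])); cv2.imwrite("pics/w8full.png",f["color"])
for h,z in((.035,0),(.04,.035),(.025,.075)): print(np.round(proj(f,world((.587,.209,.159),np.array(box(.06,.07,h))+[0,0,z])),1)[4:].tolist())
q=onz(f,[(0,0)],.1)
import pickle;pickle.dump({k:f[k] for k in f},open("f8.pkl","wb"))
E
```

```text
[0.58643148 0.20940671 0.20089125]
[[285.8, 210.3], [346.0, 210.3], [347.6, 139.5], [284.2, 139.4]]
[[281.9, 223.5], [349.8, 223.5], [351.9, 143.9], [279.9, 143.9]]
[[278.9, 233.6], [352.8, 233.7], [355.2, 147.4], [276.6, 147.3]]
```

View pics/w8.png

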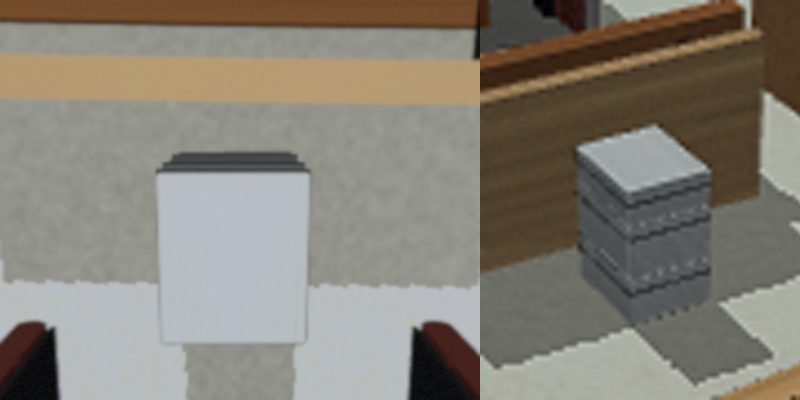

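```bash
python3 - <<'E'
from h import *
import pickle;f=pickle.load(open("f8.pkl","rb"))
g=cv2.cvtColor(f["color"],6).astype(int)
# subpixel lower boundary of panel's top edge: strongest vertical gradient in rows 95..120
P=[]
for c in list(range(150,275,5))+list(range(365,490,5)):
    d=f["color"][98:122,c].astype(int); sat=d[:,2]-d[:,0]; k=np.abs(np.diff(sat)); r=98.5+(k*np.arange(len(k))).sum()/k.sum() if k.sum() else 0
    r=98.5+np.argmax(k); P.append((c,r))
P=np.array(P,float); m=np.polyfit(P[:,0],P[:,1],1); print(m)
u=[(c,np.polyval(m,c)) for c in(150,320,490)]
w=onz(f,u,.13); print(w); yaw=np.arctan2(*(w[2]-w[0])[[1,0]]); print("yaw",yaw)
p,e=fit([(f,np.array(top(.06,.07,.1)),[(279.5,231.5),(353.5,231.5),(354.5,145.5),(278.5,145.5)])],(.587,.209,.159));print("col",p,e)
c,s=np.cos(yaw),np.sin(yaw)
for q in w: print(-s*(q[0]-p[0])+c*(q[1]-p[1]))
# panel ends on the row
row=f["color"][104].astype(int); sat=row[:,2]-row[:,0]; print(np.where(sat>40)[0][[0,-1]])
ends=onz(f,[(np.where(sat>40)[0][0],104),(np.where(sat>40)[0][-1],104)],.13);print(ends, ends.mean(0))
E
```

```text
[1.37870685e-02 1.05902606e+02]
[[0.46960901 0.25490381 0.13      ]
 [0.57974156 0.27144871 0.13      ]
 [0.6903662  0.28743734 0.13      ]]
yaw 0.1463192029226851
col [0.58724436 0.21064743 0.15969046] 1.3445548024639038
0.06093443649444184
0.061245475816282195
0.06093443649444184
[116 512]
[[0.44792397 0.25381175 0.13      ]
 [0.70282658 0.29492566 0.13      ]] [0.57537527 0.27436871 0.13      ]
```

play_rows(
  rows=[
    [-0.001,-0.03,0,-0.17,0],
    [-0.001,-0.03,0,-0.17,0],
    [-0.001,-0.03,0,-0.17,0],
    [-0.001,-0.03,0,-0.17,0],
    [-0.001,-0.03,0,-0.17,0],
  ],
)

```text
t: 18.25
position: [0.5808, 0.0585, 0.1993]
eef_rot: [0.298, -0.301, 0.641, -0.64]
force: [0.6, 0.2, 1.1]
width: 0.0878
```

play_rows(
  rows=[
    [-0.002,-0.03,0,-0.17,0],
    [-0.002,-0.03,0,-0.17,0],
    [-0.002,-0.02,0,-0.17,0],
    [-0.002,-0.005,0,-0.13,0],
    [0,0,0,0,0],
  ],
)

```text
t: 18.88
position: [0.573, -0.0259, 0.1997]
eef_rot: [0.084, -0.086, 0.702, -0.702]
force: [1.1, -0.0, -0.9]
width: 0.088
```

play_rows(
  rows=[
    [0,0,0,0,0],
    [0,0,0,0,0],
  ],
)

```text
t: 19.12
position: [0.5736, -0.025, 0.201]
eef_rot: [0.085, -0.086, 0.702, -0.702]
force: [-0.6, 0.2, -0.6]
width: 0.0881
```

```bash
python3 - <<'E'
from h import *
f=cams.grab_frame("wrist"); cv2.imwrite("pics/w9.png",f["color"])
s=robot.sense();print(s["position"],s["eef_rot"])
L=[[-.09,-.04,.056],[.09,-.04,.056],[.09,.04,.02],[-.09,.04,.02],[-.09,-.025,.056],[.09,-.025,.056]]
print(np.round(proj(f,world((.615,.018,.235),L))).tolist(),models.search_frame(f,"ledge")[:1])
import pickle;pickle.dump({k:f[k] for k in f},open("f9.pkl","wb"))
E
```

```text
[ 0.5736493  -0.02509935  0.20122214] [ 0.08538448 -0.08566668  0.70196166 -0.70186932]
[[324.0, 222.0], [327.0, 10.0], [237.0, 20.0], [246.0, 210.0], [308.0, 222.0], [308.0, 10.0]] []
```

View pics/w9.png

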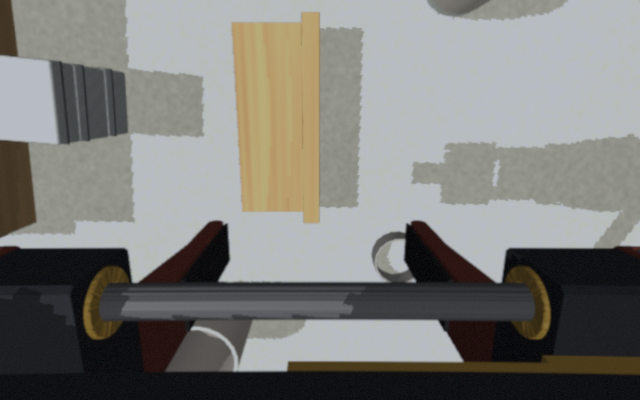

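```bash
python3 - <<'E'
from h import *
import pickle;f=pickle.load(open("f9.pkl","rb"))
L=[[-.09,-.04,.056],[.09,-.04,.056],[.09,.04,.02],[-.09,.04,.02],[-.09,-.025,.056],[.09,-.025,.056]]
u=[(320,222),(319.5,12.5),(233,22),(243,211),(302.5,222),(301.5,12.5)]
p,e=fit([(f,L,u)],(.615,.018,.235));print(p,e)
print(np.round(proj(f,world(p,L))-u,1).tolist())
p2,e=fit([(f,[L[i] for i in(0,1,4,5)],[u[i] for i in(0,1,4,5)])],p);print("lip only",p2,e)
for q in(p,p2): print("lip",world(q,[[0,-.0325,.056]]))
from scipy.spatial.transform import Rotation as R
q=robot.sense()["eef_rot"];z=R.from_quat([q[1],q[2],q[3],q[0]]).as_matrix()[:,2];print("tool yaw",np.arctan2(z[1],z[0]),robot.sense()["position"])
E
```

```text
[0.61273338 0.0219762  0.24212331] 1.4900390022499437
[[-0.3, 1.4], [0.8, -0.9], [-1.5, -0.2], [-0.7, 0.9], [1.2, 1.4], [0.2, -1.0]]
lip only [0.61251338 0.02233447 0.24221746] 1.536936843609766
lip [[ 0.62052573 -0.00957581  0.056     ]]
lip [[ 0.6203087 -0.0092168  0.056    ]]
tool yaw -1.3285844713254245 [ 0.57367701 -0.02511132  0.20135834]
```

play_rows(
  rows=[
    [0.0467,0.0157,0,0,0],
    [0,0,-0.05,0,0],
    [0,0,-0.055,0,0],
    [0,0,-0.04,0,0],
    [0,0,-0.02,0,0],
  ],
)

```text
t: 19.85
position: [0.619, -0.0095, 0.0334]
eef_rot: [0.084, -0.087, 0.702, -0.702]
force: [0.2, -0.2, -0.9]
width: 0.0876
```

play_rows(
  rows=[
    [0,0,-0.008,0,0.4],
    [0,0,0,0,0.6],
    [0,0,0,0,0.75],
    [0,0,0,0,0.8],
    [0,0,0,0,0.8],
  ],
  grip_force=40,
)

```text
t: 20.48
position: [0.6207, -0.0099, 0.0293]
eef_rot: [-0.085, 0.085, -0.702, 0.702]
force: [-0.2, 0.3, -0.6]
width: 0.0412
```

play_rows(
  rows=[
    [0,0,0,0,1],
    [0,0,0,0,1],
    [0,0,0,0,1],
    [0,0,0,0,1],
    [0,0,0,0,1],
  ],
)

```text
t: 21.1
position: [0.6203, -0.0096, 0.0285]
eef_rot: [0.085, -0.085, 0.702, -0.702]
force: [-0.5, 0.8, 0.7]
width: 0.0146
```

play_rows(
  rows=[
    [0,0,0.01,0,1],
    [0,0,0.04,0,1],
    [0,0,0.05,0,1],
    [0,0,0.04,0,1],
    [-0.005,0.03,0,-0.03,1],
  ],
)

```text
t: 21.72
position: [0.6173, 0.0184, 0.1739]
eef_rot: [-0.076, 0.07, -0.703, 0.704]
force: [-0.1, 0.4, -3.3]
width: 0.0147
```

play_rows(
  rows=[
    [-0.007,0.045,0,-0.036,1],
    [-0.007,0.045,0,-0.03,1],
    [-0.007,0.045,0,0,1],
    [-0.0047,0.0367,0,0,1],
    [0,0,0,0,1],
  ],
)

```text
t: 22.35
position: [0.5888, 0.1942, 0.1681]
eef_rot: [0.052, -0.053, 0.705, -0.705]
force: [0.0, -1.5, -3.1]
width: 0.0146
```

play_rows(
  rows=[
    [0,0,0,0,1],
    [0,0,0,0,1],
  ],
)

```text
t: 22.6
position: [0.5899, 0.1906, 0.1684]
eef_rot: [-0.051, 0.051, -0.705, 0.705]
force: [-0.5, 0.3, -3.2]
width: 0.015
```

```bash
python3 - <<'E'
from h import *
from scipy.spatial.transform import Rotation as R
s=robot.sense();q=s["eef_rot"];z=R.from_quat([q[1],q[2],q[3],q[0]]).as_matrix()[:,2];print("tool yaw",np.arctan2(z[1],z[0]),s["position"],s["force"],s["width"])
f=cams.grab_frame("wrist");cv2.imwrite("pics/w10.png",f["color"])
d=cams.grab_frame("side")["color"][90:200,250:390]
cv2.imwrite("pics/s10.png",d)
# expected pixel of ledge edges in the wrist view for current tool pose
y=np.arctan2(z[1],z[0])+np.pi/2; c,sn=np.cos(y),np.sin(y)
o=[s["position"][0]-sn*.0325,s["position"][1]+c*.0325,y]; zz=s["position"][2]-.0285
L=np.array([[-.09,-.04,.056],[.09,-.04,.056],[.09,.04,.02],[-.09,.04,.02],[.09,-.025,.056]])+[0,0,zz]
print(np.round(proj(f,world(o,L)),1).tolist())
P=np.array([[.4479,.2517,.13],[.7028,.2891,.13]]);print("panel",np.round(proj(f,P),1).tolist())
E
```

```text
tool yaw -1.4275617400226466 [0.5898946  0.19062582 0.16840704] [-0.46195977  0.3247173  -3.24346251] 0.014958606763387625
[[330.3, 439.3], [335.0, 37.4], [156.3, 51.7], [190.6, 381.5], [293.2, 37.4]]
panel [[199.0, 399.1], [156.4, -14.8]]
```

```bash
python3 - <<'E'
import cv2,numpy as np
g=cv2.imread("pics/w10.png").astype(int); sat=g[:,:,2]-g[:,:,0]
for c in(305,315,325): print(c,sat[20:60,c].tolist())
for r in(60,100,150,200): print(r,np.where(sat[r]>25)[0][[0,-1]].tolist(), sat[r,100:345:5].tolist(), g[r,100:345:5,1].tolist())
E
```

```text
305 [-9, -9, -10, -11, -10, -1, 7, 7, 8, 7, 8, 8, 8, 8, 11, 30, 66, 77, 77, 75, 75, 75, 75, 75, 75, 76, 75, 76, 76, 77, 75, 77, 76, 76, 75, 76, 76, 75, 76, 76]
315 [-12, -12, -12, -11, -3, 1, 5, 7, 8, 7, 7, 7, 7, 8, 9, 29, 65, 79, 78, 77, 77, 77, 77, 76, 77, 76, 76, 76, 76, 76, 76, 76, 77, 77, 77, 77, 77, 76, 77, 76]
325 [-2, -3, -4, -4, 3, 7, 8, 8, 8, 7, 8, 7, 7, 8, 9, 28, 65, 80, 80, 78, 78, 78, 79, 79, 80, 79, 80, 79, 79, 79, 80, 79, 80, 79, 79, 79, 78, 78, 78, 78]
60 [27, 336] [-2, 1, 1, 1, 2, 1, 0, 0, 71, 70, 71, 72, 75, 82, 78, 84, 83, 77, 72, 76, 77, 74, 67, 67, 73, 83, 82, 78, 77, 75, 72, 71, 74, 76, 76, 73, 71, 74, 74, 76, 77, 77, 76, 78, 78, 78, 79, 77, -12] [42, 43, 44, 41, 43, 43, 42, 43, 182, 184, 184, 184, 178, 185, 189, 184, 184, 191, 195, 192, 190, 194, 202, 202, 195, 183, 184, 188, 189, 192, 195, 196, 194, 192, 192, 196, 196, 194, 193, 183, 191, 192, 192, 191, 189, 189, 189, 167, 217]
100 [35, 335] [36, 42, 43, 39, 41, 43, 43, 42, 44, 72, 72, 71, 72, 80, 82, 80, 84, 83, 75, 72, 76, 77, 70, 67, 68, 72, 82, 80, 79, 78, 74, 72, 76, 75, 71, 76, 75, 76, 77, 77, 73, 77, 77
[... 453 characters left out ...]
 82, 81, 80, 49, 8] [45, 41, 44, 49, 45, 43, 47, 45, 49, 46, 173, 185, 185, 186, 175, 184, 186, 179, 182, 194, 195, 190, 191, 200, 201, 200, 194, 180, 184, 186, 190, 193, 190, 191, 197, 191, 190, 190, 189, 187, 192, 188, 189, 188, 186, 187, 187, 147, 174]
200 [55, 334] [40, 43, 42, 39, 42, 42, 36, 39, 44, 48, 42, 60, 73, 72, 72, 77, 83, 81, 83, 83, 73, 73, 78, 75, 69, 68, 70, 73, 82, 86, 81, 77, 77, 79, 74, 69, 76, 80, 81, 73, 70, 70, 71, 71, 71, 70, 71, 14, 7] [45, 46, 46, 42, 47, 47, 45, 47, 47, 46, 45, 109, 183, 183, 184, 175, 184, 186, 176, 182, 195, 194, 190, 193, 200, 200, 199, 195, 185, 181, 187, 191, 189, 189, 193, 199, 191, 188, 185, 136, 134, 136, 136, 136, 134, 136, 137, 136, 173]
```

play_rows(
  rows=[
    [0,0,-0.015,0,1],
    [0,0,-0.015,0,1],
    [0,0,-0.006,0,1],
    [0,0,0,0,1],
    [0,0,0,0,1],
  ],
)

```text
t: 23.32
position: [0.5899, 0.192, 0.133]
eef_rot: [0.051, -0.051, 0.705, -0.705]
force: [0.8, -0.5, -3.9]
width: 0.0148
```

play_rows(
  rows=[
    [0,0,-0.001,0,1],
    [0,0,-0.001,0,1],
    [0,0,0,0,1],
  ],
)

```text
t: 23.7
position: [0.5896, 0.1919, 0.1305]
eef_rot: [0.051, -0.051, 0.705, -0.705]
force: [0.8, 0.3, -3.1]
width: 0.0151
```

play_rows(
  rows=[
    [0,0,-0.001,0,1],
    [0,0,0,0,1],
  ],
)

```text
t: 23.95
position: [0.5896, 0.1919, 0.1293]
eef_rot: [-0.051, 0.051, -0.705, 0.705]
force: [1.4, -0.2, -3.7]
width: 0.0151
```

play_rows(
  rows=[
    [0,0,-0.001,0,1],
    [0,0,0,0,1],
  ],
)

```text
t: 24.2
position: [0.5897, 0.1919, 0.1285]
eef_rot: [0.051, -0.051, 0.705, -0.705]
force: [-0.7, 1.1, -4.1]
width: 0.015
```

play_rows(
  rows=[
    [0,0,-0.0005,0,1],
    [0,0,0,0,1],
  ],
)

```text
t: 24.45
position: [0.5897, 0.1919, 0.1285]
eef_rot: [0.051, -0.051, 0.705, -0.705]
force: [-0.9, -1.1, -0.6]
width: 0.0147
```

play_rows(
  rows=[
    [0,0,-0.0005,0,1],
    [0,0,0,0,1],
  ],
)

```text
t: 24.7
position: [0.5898, 0.1919, 0.1284]
eef_rot: [0.051, -0.051, 0.705, -0.705]
force: [-2.3, -1.1, 2.9]
width: 0.0147
```

play_rows(
  rows=[
    [0,0,0.0004,0,1],
    [-0.0003,0.002,0,0,1],
    [-0.0003,0.002,0,0,1],
    [0,0,0,0,1],
  ],
)

```text
t: 25.2
position: [0.5897, 0.196, 0.1285]
eef_rot: [0.052, -0.051, 0.705, -0.705]
force: [1.6, -3.0, 4.8]
width: 0.015
```

play_rows(
  rows=[
    [-0.0003,0.002,0,0,1],
    [-0.00015,0.001,0,0,1],
    [0,0,0,0,1],
    [0,0,0,0,1],
  ],
)

```text
t: 25.7
position: [0.5889, 0.1991, 0.1284]
eef_rot: [0.052, -0.051, 0.705, -0.705]
force: [1.6, -2.4, 6.0]
width: 0.0148
```

play_rows(
  rows=[
    [0,0,0.0007,0,1],
    [0,0,0,0,1],
    [0,0,0,0,1],
  ],
)

```text
t: 26.08
position: [0.5887, 0.1991, 0.1285]
eef_rot: [0.051, -0.051, 0.705, -0.705]
force: [2.4, -0.5, 3.0]
width: 0.0149
```

play_rows(
  rows=[
    [-0.0003,0.002,0,0,1],
    [0,0,0,0,1],
    [0,0,0,0,1],
  ],
)

```text
t: 26.45
position: [0.5881, 0.2008, 0.1285]
eef_rot: [-0.051, 0.051, -0.705, 0.705]
force: [0.7, -3.3, 2.3]
width: 0.0153
```

play_rows(
  rows=[
    [-0.0003,0.002,0.0003,0,1],
    [0,0,0,0,1],
    [0,0,0,0,1],
  ],
)

```text
t: 26.82
position: [0.5879, 0.2025, 0.1285]
eef_rot: [-0.051, 0.051, -0.705, 0.706]
force: [1.8, -5.0, 1.1]
width: 0.0147
```

play_rows(
  rows=[
    [-0.0003,0.002,0,0,1],
    [0,0,0,0,1],
    [0,0,0,0,1],
  ],
)

```text
t: 27.2
position: [0.5877, 0.2041, 0.1285]
eef_rot: [-0.051, 0.051, -0.705, 0.706]
force: [0.5, -5.5, 1.4]
width: 0.0149
```

```bash
python3 - <<'E'
from h import *
a=[]
for i in range(8):
    f=cams.grab_frame("side"); s=robot.sense(); a.append(np.r_[s["force"],s["position"],s["torque"]])
print(np.mean(a,0).round(4),np.std(a,0).round(4))
cv2.imwrite("pics/s11.png",f["color"])
# panel motion: match patch of panel's left top end between s0 and now
b=cv2.imread("pics/side0.png")
for n,(x,y,w,h) in {"panelleft":(256,128,16,50)}.items():
    S=lambda im:cv2.cvtColor(im,6)
    r=cv2.matchTemplate(S(f["color"])[y-8:y+h+8,x-8:x+w+8],S(b)[y:y+h,x:x+w],cv2.TM_CCOEFF_NORMED);print(cv2.minMaxLoc(r))
E
```

```text
[ 1.4593 -6.0415  1.7046  0.5877  0.2041  0.1285 -1.0753 -0.2527  0.1425] [0.6221 0.2351 0.3719 0.     0.     0.     0.027  0.0201 0.0363]
(-0.18932461738586426, 0.940319836139679, (15, 1), (8, 8))
```

play_rows(
  rows=[
    [-0.0003,0.002,0.0002,0,1],
    [0,0,0,0,1],
    [-0.0002,0.0015,0,0,1],
    [0,0,0,0,1],
    [0,0,0,0,1],
  ],
)

```text
t: 28.22
position: [0.5873, 0.2069, 0.1286]
eef_rot: [-0.05, 0.051, -0.704, 0.706]
force: [1.1, -8.6, 0.7]
width: 0.0146
```

```bash
cat > m.py <<'E'
from h import *
a=[]
for i in range(6):
    f=cams.grab_frame("wrist"); s=robot.sense(); a.append(np.r_[s["force"],s["position"]])
F=np.mean(a,0); print(F.round(4),"n-force",F[:3]@[-.146,.989,0])
cv2.imwrite("pics/w12.png",f["color"])
n=np.array([-.1458,.9893])
def edge(im):
    g=im.astype(int)[:,:,1]; P=[]
    for r in range(60,220,8):
        k=np.diff(g[r,60:200]); j=np.argmax(k); w=k[max(j-1,0):j+2]; P.append((60.5+j+(w*np.arange(-1,2)).sum()/max(w.sum(),1),r))
    return np.array(P,float)
P=edge(f["color"]);print(P[::5])
w=onz(f,P,.13)[:,:2]@n; print("panel back edge n:",np.median(w),w.std())
E
python3 m.py; python3 - <<'E'
# reference: recompute from w10 with pose shift (same orientation): camera moves with the tool
exec(open("m.py").read().split("a=[]")[0])
n=np.array([-.1458,.9893])
src=open("m.py").read(); exec(src[src.index("def edge"):src.index("P=edge")])
f=cams.grab_frame("wrist"); s=robot.sense()["position"]
p10=np.array([.5899,.1906,.1684]); c=-f["R"].T@f["t"]+(p10-s)
f["t"]=-f["R"]@c
P=edge(cv2.imread("pics/w10.png"));print(P[::5]);w=onz(f,P,.13)[:,:2]@n;print("ref",np.median(w),w.std())
E
```

```text
[ 1.5095 -8.4213  1.061   0.5873  0.2068  0.1286] n-force -8.549042448579668
[[114.76446281  60.        ]
 [120.76612903 100.        ]
 [126.46031746 140.        ]
 [132.34033613 180.        ]]
panel back edge n: 0.20487084773304542 6.973169768039505e-05
[[137.484       60.        ]
 [142.50787402 100.        ]
 [147.65873016 140.        ]
 [152.61904762 180.        ]]
ref 0.19808370242042816 2.2687221351046092e-05
```

play_rows(
  rows=[
    [-0.0001,0.0008,0,0,1],
    [-0.0001,0.0006,0,0,1],
    [0,0,0,0,1],
    [0,0,0,0,1],
    [0,0,0,0,1],
  ],
)

```text
t: 29.2
position: [0.5871, 0.2078, 0.1286]
eef_rot: [-0.05, 0.051, -0.704, 0.706]
force: [1.9, -9.3, 1.2]
width: 0.0152
```

```bash
python3 m.py; python3 - <<'E'
from h import *
from scipy.spatial.transform import Rotation as R
q=robot.sense()["eef_rot"];M=R.from_quat([q[1],q[2],q[3],q[0]]).as_matrix();print("tool z",M[:,2],"y",M[:,1],"yaw+90",np.arctan2(M[1,2],M[0,2])+np.pi/2)
a=cams.grab_frame("side")["color"][105:200,260:390];b=cams.grab_frame("scene")["color"][110:210,355:455]
cv2.imwrite("pics/fin.png",np.hstack([cv2.resize(a,(480,351),interpolation=2),cv2.resize(b,(320,351),interpolation=2)]))
E
```

```text
[ 1.8006 -9.6671  1.3997  0.5871  0.2078  0.1286] n-force -9.823603359518192
[[114.7295082   60.        ]
 [120.77868852 100.        ]
 [126.4296875  140.        ]
 [132.34166667 180.        ]]
panel back edge n: 0.20583897917791075 7.302796578297753e-05
tool z [ 0.1428184  -0.9897436   0.00324258] y [-5.61932700e-04 -3.35724789e-03 -9.99994207e-01] yaw+90 0.1433091823757502
```

View pics/fin.png

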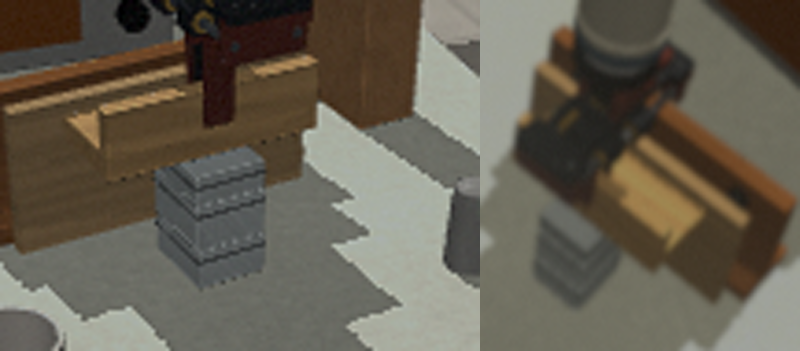

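```bash
python3 -c "
from cell import ticket,robot
print(ticket.finish_job()); print(robot.sense()['force'])"
```

```text
the job is handed in; nothing more can be done
None
the job is handed in; nothing more can be done
```

I set the tall tin on the base tin and the flat tin on top of that. Then I rested the ledge on the column, middle over the tins and lip side away from the panel, and pressed its back edge against the panel. I handed the job in at about 30 s with the arm still holding and pressing the ledge.

My last checks before hand-in:
- **Push on the panel:** the wrist force was 9.8 N. The wrist camera showed the panel pushed back about 7.8 mm, which works out to about 9.7 N and is far from the 22 mm stop.
- **Downward load:** the ledge bears on the tins with about 4.5 N in all, roughly 1.4 N more than its own weight. It was higher for a moment during the first part of the slide, about 9 N, until I eased it off.
- **Alignment:** the ledge is within about 3 mrad of the panel's angle and of level. The last picture shows the column still square under the ledge.
- **Column vs panel:** the column follows the base tin's own angle, which measured about 13 mrad off the panel's. I lined the ledge up with the panel, not the column.
- **Small disagreement:** the wrist camera read about 2 pixels (1–2 mm) off throughout. It was a constant offset.

I touched none of the other things on the counter. After hand-in I could not take another force reading, so the final second is not measured.

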